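Press a clog sole in the cam press and hold it

ROBOT

A 6-joint arm with a two-finger parallel gripper is mounted at the origin on the work surface. World frame = base frame: x ahead of the robot, y to its left, z up, the work surface at z = 0. Lengths are in m, angles in degrees, forces in N, time in s.
With the tool pointing down it reaches from about 0.25 to 0.85 m from the base axis. Payload 12.5 kg.
Tool frame: the origin (TCP) lies midway between the tips of the shut fingers; the grasp point (between the pads) lies 19 mm behind it (env.pinch_z is the distance from the TCP to the grasp point, in m); z points along the fingers, y is the line along which they close (so a half turn about z gives the same grasp; the last joint's range is limited). The gripper opens to 93 mm and grips with 3 to 60 N. Pads are 15 mm wide; open, the fingers measure 128 mm over their backs; the gripper's body (75 mm by 188 mm) begins 65 mm behind the grasp point.
Start: joints at [58.808, 20.094, 94.641, -0, 65.266, -4.847], TCP at [0.244, 0.493, 0.219] pointing down, gripper open.
Joint ranges: [-157.81, 157.81], [-45, 120.19], [0.68, 151.7], [-89.99, 269.99], [4.06, 180], [-164.3, 164.3]. Speed limits (degrees/s): [127.2, 127.2, 159.86, 180, 180, 180].

INTERFACE

Orientations are given as a 3x3 rotation matrix whose columns are the frame's x, y, z axes.
In Python, from bench import env gives the robot as it stands. The module is installed in compiled form; this text tells all that it offers. Calls block until the motion is done:
- env.reach(position, orientation): joint-space move of the TCP to a pose.
- env.movel(position, attitude=None, v=0.15, contact_N=None): straight line of the TCP; attitude=None keeps the orientation; v is the mean speed in m/s. With contact_N (N) it stops when the force on the tool has changed by that much, and returns True; else False.
- env.move_joints(angles): joint-space move.
- env.gripper_open() and env.grab(): open the fingers fully, or close them until they stop; the grip force is fixed at half the most.
- env.wait(seconds).
- env.ik(position, orientation): joint angles nearest the present ones, or None.
- env.get_state(): the state.
- env.read_camera(name): name is "scene" or "top" or "wrist"; returns a dict with "img" (400x640x3 uint8, blue, green, red), "camera_matrix" (3x3 intrinsics, pixels), "k1" (the pictures are not rectified: a ray, as slopes to the right and down, at radius r is drawn at 1 + k1 r^2 times it, then the intrinsics apply), "R" (3x3) and "t" (3): a world point X has camera coordinates R X + t; the wrist camera has in their place "hand_eye" (4x4, takes a point from camera to tool coordinates, whose origin is the TCP and whose axes are the flange's). Camera axes: x right, y down, z forward; pixel columns grow to the right and rows downward; lengths in m; the calibration is good to about 2 mm. A picture is of the moment at which its call begins: read the wrist's pose just before it. There is no depth.
A pose or a line that the arm cannot do raises env.MotionError and nothing moves.
- env.job_done(): hands the job in; it is judged then, once.
Trained networks look in a picture, given as the dict that the camera call returned (one of the last four; its "shot" number tells which), for a name from the list of things; names that differ only in an ending like _2 or _b are one class to them, and where a whole thing is asked for, a point or a joint stands for the part that bears it (a point fixed in the world has none). Each returns a list of dicts, best first, with "conf" (0 to 1); they miss things now and then, are a little off and sometimes report something else, mostly with a low value. They report only what shows in the picture. A call takes as long as a camera call. They do not tell look-alikes from the thing itself.
- env.spot_in(picture, label): "uv" ([column, row] in pixels, amid what is visible of it).
- env.cut_out(picture, label): "mask" (400x640 bool, what is visible of it) and "uv" ([column, row] in pixels, amid what is visible of it).
- env.spot_point(picture, label): "uv" ([column, row] in pixels: a listed point, or the origin of a listed thing).
The state is a dict: "clock": time; "joint_pos": joint angles; "joint_velocities": joint speeds; "effort": joint torques, N m; "position": TCP position; "eef_rot": TCP orientation; "contact_force": force on the tool from outside, world axes, zero at the start; "torque": the same for the moment, N m; "grip_width": opening from 0.0 (shut) to 1.0 (fully open); "grip_force": force on a finger pad.
Only numpy, scipy, OpenCV 4.12 (cv2) and the standard library are available. Lean on these libraries where they do the work, as an engineer would, in place of code of your own. Each camera call takes 0.05 s, during which the arm holds its last target. There are 200 camera calls.

TASK

Slide the clog sole that lies in the press's channel along it, under the press pad, until its heel is fully home against the back stop. Then take the lever by its crossbar, turn it up to the cam's highest lift, where the lever stands straight up, and keep hold of the crossbar there with the sole pressed against the pad: the lever springs back if released, so finish while holding it. Leave the spare sole, the jar and the hammer where they are.

Things in the scene. Friction and masses are not known exactly. Their poses are not given: they have to be found in the camera images.
- press: grey C-frame cam press fixed on the bench. Origin on the bench under the pad's centre; x along the channel, away from the robot to the back stop, y to the lever's side (left seen from the robot), z up. Base 275 x 190 x 10 mm (x -200 to 75, y -75 to 115). Its arm overhangs the channel from x = -26 mm to posts at x = 42 to 64; frame 146 mm high, posts and crossbeam within y = +-60
- back_stop (a point): middle of the foot of the back stop's face, at x = 32 mm, z = 45 mm (lever down) of the press, axes alike. The stop is a wall 20 mm high across the end of the steel lifting table, which is the channel's floor: x -195 to 40 mm of the press, side rails 12 mm high, 64 mm apart inside. A side ear of the table reaches y = 85 mm at x = +-22
- lift_table (a joint): lift of the table (m): about 0 with the lever down, 0.0075 (0.3 mm more or less) at the cam's highest lift; the cam meets the table at a lever angle of 0.35 rad, less again when the lever is turned past it
- press_pad: round black rubber pad, 40 mm across, facing down over the far end of the channel, origin at the centre of its underside, 43.5 mm above the lowered table (88.5 mm above the bench); it yields upward on a spring, pressing with 6 N at first touch and 1.5 N more per mm, about 12 N at full lift
- sole: wooden clog sole, black rubber underside, flat in the channel, 130 mm long, 0.14 kg. Origin at the centre of its underside; x to the heel, which faces the stop. Round toe (radius 30, 24 mm thick, end at x = -65 mm), round heel (radius 27, 40 mm high, end at x = 65). Starts 40 to 90 mm short of home; home, its origin is at x = -33 mm of the press, the toe still in the open: push the toe with closed fingers
- sole_centre (a point): point on the sole's middle line, 12 mm above its underside, half-way up the toe part; axes as the sole
- cam_lever (a joint): angle of the lever (rad): 0 would be level, pointing towards the robot (-x of the press); grows as it is raised; pi/2 = straight up = highest lift; stops at 0 and 2.3. Starts at rest at 0.10 to 0.30. A return spring swings it back down when released; raising it takes up to about 7 N at the crossbar, holding it up 2 to 5 N
- lever_pivot (a point): point on the lever's axle, which runs along the press's y: x = 0, y = 154 mm (beside the middle of the crossbar), z = 28 mm of the press; axes as the press
- grip_bar: the lever's crossbar handle: black round bar, 18 mm thick, 108 mm long, along the press's y, standing out sideways from the end of the lever arm (a steel flat, 49 mm from the bar's middle towards the press). Origin at its middle, 140 mm from the axle; y along the bar. Grip it from above: it is a sleeve that turns freely on the lever; starts 42 to 70 mm above the bench
- spare_sole: the other sole of the pair, lying on the bench on the press's right, leave it; origin at the centre of its underside
- jar: closed jar, 64 mm across, 75 mm high, on the bench on the press's right, leave it; origin at the centre of its underside
- hammer: hammer, 220 mm long, on the bench on the press's left, beyond the crossbar's end, leave it
Mind the look-alikes: they are no part of the job. Leave any green look-alike of the sole alone.

How it is judged:
By the outcome, as a careful person would: the job done as asked, in the order asked, and still so for the second after the job is handed in, while the arm keeps its last pose, push and grip.
It also fails if it takes over 54 s, if anything falls off the work surface, if the arm or the gripper's body presses on something with over 40 N, if the wrist force passes 120 N, or if a joint passes its speed limit or range.

## Working session

There is one attempt and no reset: what is moved stays moved. The work goes in short steps, each a Python script; the robot and the scene stay as the last script left them, time stands still between calls to the robot, and variables do not carry over. Pictures are saved under pics/ and viewed, at most 10 in all, crops included, and the job is handed in when it is done.

```bash
mkdir -p pics
cat > h.py <<'E'
import numpy as np, cv2
from bench import env
def ray(p,uv):
    K=p["camera_matrix"]; x=(uv[0]-K[0][2])/K[0][0]; y=(uv[1]-K[1][2])/K[1][1]
    rd=np.hypot(x,y); r=rd
    for _ in range(20): r=rd/(1+p["k1"]*r*r)
    s=r/rd if rd>0 else 1
    d=np.array([x*s,y*s,1.])
    if "R" in p:
        R=np.array(p["R"]); t=np.array(p["t"]); return -R.T@t, R.T@d
    H=np.array(p["hand_eye"]); Rt,pt=p["pose"]
    return pt+Rt@H[:3,3], Rt@H[:3,:3]@d
def onz(p,uv,z):
    c,d=ray(p,uv); return c+d*(z-c[2])/d[2]
def tri(obs):
    A=np.zeros((3,3)); b=np.zeros(3)
    for p,uv in obs:
        c,d=ray(p,uv); d=d/np.linalg.norm(d); M=np.eye(3)-np.outer(d,d); A+=M; b+=M@c
    X=np.linalg.solve(A,b); return X,[np.linalg.norm(np.cross(ray(p,u)[1]/np.linalg.norm(ray(p,u)[1]),X-ray(p,u)[0])) for p,u in obs]
def cam(n):
    s=env.get_state(); p=env.read_camera(n); p["pose"]=(np.array(s["eef_rot"]),np.array(s["position"])); return p
E
python3 - <<'E'
from h import *
np.set_printoptions(precision=4,suppress=True)
ps=[cam(n) for n in("scene","top")]
for n,p in zip(("scene","top"),ps): cv2.imwrite(f"pics/{n}.png",p["img"])
for l in ["press","back_stop","press_pad","sole","sole_centre","lever_pivot","grip_bar","spare_sole","jar","hammer"]:
    o=[env.spot_point(p,l) for p in ps]
    print(l,[[(np.round(d["uv"]),round(d["conf"],2)) for d in q[:3]] for q in o])
    if o[0] and o[1]: print("   ",tri([(ps[0],o[0][0]["uv"]),(ps[1],o[1][0]["uv"])]))
print(env.get_state()["clock"],env.pinch_z)
E
```

```text
press [[(array([312., 235.]), 0.96)], [(array([325., 176.]), 0.92), (array([377., 169.]), 0.56)]]
    (array([ 0.6472, -0.0676,  0.0028]), [np.float64(0.004235364663085868), np.float64(0.0042353646630858485)])
back_stop [[(array([321., 231.]), 0.64)], [(array([329., 163.]), 0.8), (array([326., 178.]), 0.74)]]
    (array([ 0.6812, -0.0695,  0.0563]), [np.float64(0.005544489206789663), np.float64(0.005544489206789639)])
press_pad [[(array([312., 214.]), 0.61)], []]
sole [[(array([364., 281.]), 0.86), (array([193., 202.]), 0.81), (array([287., 207.]), 0.8)], [(array([261., 269.]), 0.98), (array([347., 275.]), 0.96), (array([406., 284.]), 0.71)]]
    (array([ 0.3072,  0.325 , -1.0024]), [np.float64(0.07606423271781118), np.float64(0.07606423271781089)])
sole_centre [[(array([254., 173.]), 0.95), (array([324., 155.]), 0.92), (array([287., 202.]), 0.89)], [(array([346., 277.]), 0.97), (array([332., 212.]), 0.87), (array([314., 111.]), 0.81)]]
    (array([ 0.3386, -0.1178,  0.023 ]), [np.float64(0.0022757893492863454), np.float64(0.0022757893492863115)])
lever_pivot [[(array([353., 204.]), 
[... 212 characters left out ...]
0.51)]]
    (array([0.4815, 0.0615, 0.0294]), [np.float64(0.007240298146769707), np.float64(0.007240298146769676)])
spare_sole [[(array([232., 238.]), 0.89)], [(array([393., 213.]), 0.93), (array([236., 205.]), 0.26)]]
    (array([ 0.5286, -0.2711, -0.0089]), [np.float64(0.001930624674976376), np.float64(0.0019306246749764145)])
jar [[(array([266., 265.]), 0.59)], [(array([375., 166.]), 0.75)]]
    (array([ 0.6734, -0.2225,  0.0043]), [np.float64(0.0026032112667049015), np.float64(0.002603211266704958)])
hammer [[(array([376., 184.]), 0.71)], [(array([236., 206.]), 0.6)]]
    (array([ 0.558 ,  0.215 , -0.0103]), [np.float64(0.002068686628312052), np.float64(0.002068686628311889)])
1.1 0.0188
```

View pics/top.png

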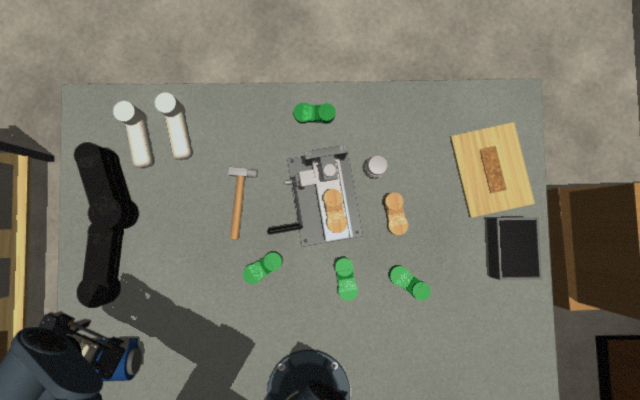

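View pics/scene.png

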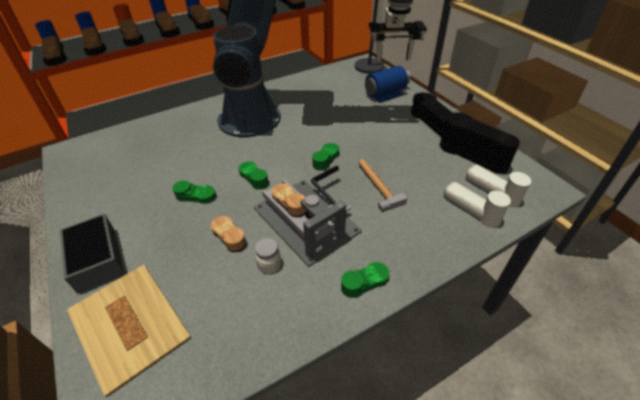

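Candidates for the sole in the top view are four green look-alikes at (263,267), (346,278), (410,283) and (314,112), the wooden spare at (396,213) on the bench, and the wooden sole at (334,211) in the channel. I choose (334,211), which is (287,202) in the scene view. The black crossbar is at about (285,229) in the top view and the hammer is at (238,203).

Run:
```python
from h import *
np.set_printoptions(precision=4,suppress=True)
im=cv2.imread("pics/top.png")[140:260,220:420]; cv2.imwrite("pics/crop.png",cv2.resize(im,None,fx=4,fy=4,interpolation=2))
a,b=cv2.imread("pics/scene.png"),cv2.imread("pics/top.png")
ps=[cam("scene"),cam("top")]
print(tri([(ps[0],(287,202)),(ps[1],(332,212))]))
s=env.get_state();print(s["eef_rot"]);w=env.read_camera("wrist");print(w["hand_eye"],w["camera_matrix"],w["k1"])
for z in(.4,.45):
  for yaw in (10,100,-80):
    c,n=np.cos(np.radians(yaw)),np.sin(np.radians(yaw)); R=np.array([[c,n,0],[n,-c,0],[0,0,-1.]])
    print(z,yaw,env.ik([.5,0,z],R))
```

```text
(array([ 0.5316, -0.0851,  0.0421]), [np.float64(0.004936949054555462), np.float64(0.004936949054555442)])
[[-0.8962  0.4437 -0.    ]
 [ 0.4437  0.8962 -0.    ]
 [-0.     -0.     -1.    ]]
[[ 0.0004 -0.9614 -0.275   0.0771]
 [ 1.      0.0002  0.0007 -0.0006]
 [-0.0006 -0.275   0.9614 -0.1655]
 [ 0.      0.      0.      1.    ]] [[323.7406   0.     323.5789]
 [  0.     323.7406 204.7794]
 [  0.       0.       1.    ]] 0.007674626542317561
0.4 10 [-5.3362  7.4143 85.6926 -0.     86.8931 74.6638]
0.4 100 [ -5.3362   7.4143  85.6926  -0.      86.8931 -15.3362]
0.4 -80 None
0.45 10 [-5.3362  6.883  79.7518 -0.     93.3652 74.6638]
0.45 100 [ -5.3362   6.883   79.7518  -0.      93.3652 -15.3362]
0.45 -80 None
```

View pics/crop.png

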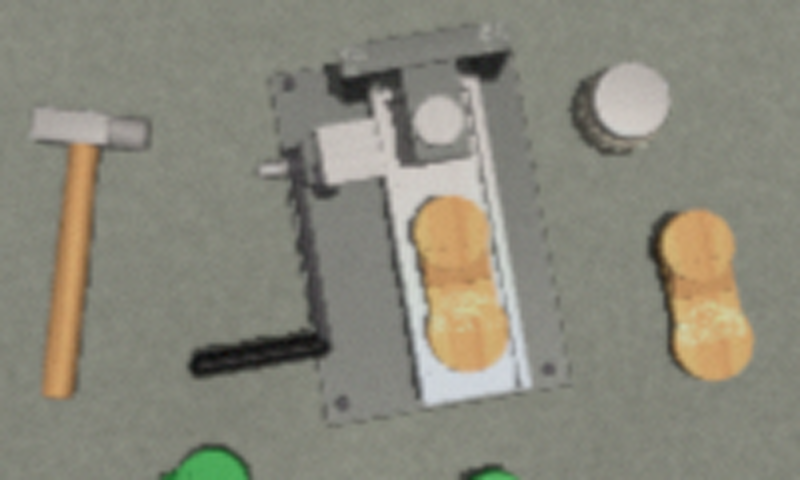

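The crop confirms the wooden sole in the steel channel, with its toe nearer the robot at crop (468,330) and its heel at (452,230). The crossbar runs from (195,362) to (325,343) in the crop. Next I'll move the wrist camera over the press for closer measurement.

```bash
cat >> h.py <<'E'
def Rz(yaw):
    c,n=np.cos(yaw),np.sin(yaw); return np.array([[c,n,0],[n,-c,0],[0,0,-1.]])
E
python3 - <<'E'
from h import *
import pickle
np.set_printoptions(precision=4,suppress=True)
# press pose from base corners, top view
p=cam("top")
C=[(302,246.3),(362.5,235.8),(287.5,158)]; L=np.array([[-.2,.115],[-.2,-.075],[.075,.115]])
W=np.array([onz(p,c,.01)[:2] for c in C]); print(W, np.linalg.norm(W[0]-W[1]),np.linalg.norm(W[0]-W[2]))
a=L-L.mean(0); b=W-W.mean(0); th=np.arctan2((a[:,0]*b[:,1]-a[:,1]*b[:,0]).sum(),(a*b).sum()); c,s=np.cos(th),np.sin(th)
print("press",W.mean(0)-np.array([[c,-s],[s,c]])@L.mean(0),np.degrees(th))
views=[]
R=Rz(np.pi+np.radians(10))
for i,pos in enumerate([(.46,.03,.30),(.6,-.06,.32)]):
    env.reach(pos,R); q=cam("wrist"); views.append(q); cv2.imwrite(f"pics/w{i}.png",q["img"])
    for l in ["press","back_stop","press_pad","sole","sole_centre","lever_pivot","grip_bar"]:
        print(l,[(np.round(d["uv"],1),round(d["conf"],2)) for d in env.spot_point(q,l)[:3]])
pickle.dump(views,open("v.pkl","wb")); print(env.get_state()["clock"],env.get_state()["position"])
E
```

```text
[[ 0.4314  0.0119]
 [ 0.46   -0.1743]
 [ 0.7047  0.0524]] 0.18835976634988616 0.2762610240612528
press [ 0.6467 -0.0721] 8.3400057517545
press [(array([236.3, 272.6]), 0.73)]
back_stop [(array([234.8, 307.7]), 0.65)]
press_pad [(array([225.3, 304.8]), 0.65)]
sole [(array([228.7, 214.3]), 0.97), (array([252.1, 372.3]), 0.9), (array([407.3, 116.6]), 0.79)]
sole_centre [(array([67.6, 10.6]), 0.97), (array([409., 118.]), 0.91), (array([228.5, 213.4]), 0.9)]
lever_pivot []
grip_bar [(array([343.9, 195.8]), 0.97)]
press [(array([310.8, 194.6]), 0.71), (array([312. , 122.6]), 0.46), (array([497.8, 175. ]), 0.36)]
back_stop []
press_pad []
sole [(array([314.6, 309.6]), 0.89), (array([495.3,  24.5]), 0.76), (array([307.8, 120.5]), 0.66)]
sole_centre [(array([315. , 308.7]), 0.85), (array([498.4,  22.4]), 0.84), (array([313.3, 120.7]), 0.81)]
lever_pivot []
grip_bar [(array([432. , 101.8]), 0.62)]
4.6833 [ 0.5998 -0.0597  0.3203]
```

View pics/w0.png

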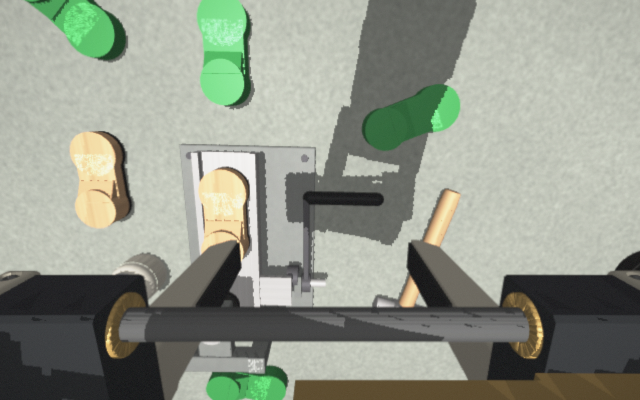

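View pics/w1.png

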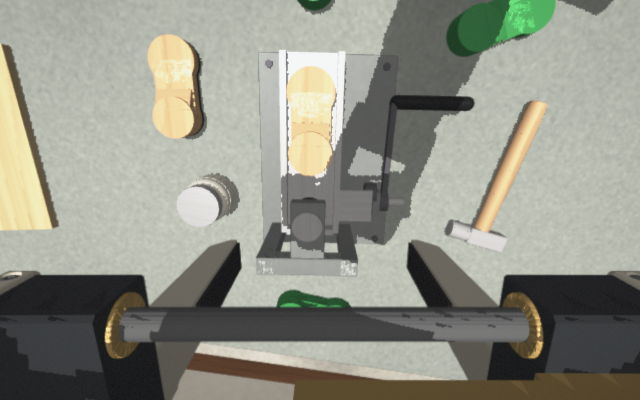

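w0 and w1 show the base's front corners, which are (180,146)/(316,149) in w0 and (258,52)/(397,55) in w1. The bar runs (305,197)–(383,199) in w0 and (392,102)–(473,104) in w1. The sole's toe end is at (224,168) and (311,66), and the channel ahead of it is clear.

Run:
```python
from h import *
import pickle
np.set_printoptions(precision=4,suppress=True)
v=pickle.load(open("v.pkl","rb"))
pr=[]
for p,C in zip(v,[[(180,146),(316,149)],[(258,52),(397,55)]]):
    W=[onz(p,c,.01)[:2] for c in C]; d=W[1]-W[0]; th=np.arctan2(-d[0],d[1]); c,s=np.cos(th),np.sin(th)
    print(W,np.linalg.norm(d),np.degrees(th)); o=(W[0]+W[1])/2-np.array([[c,-s],[s,c]])@[-.2,.02]; print("press",o)
print("toe top",[onz(p,u,.069) for p,u in zip(v,[(224,168),(311,66)])])
print("heel top c",onz(v[1],(310,154),.085))
for n,a,b in[("bar far",(383,199),(473,104)),("bar near",(305,197),(392,102)),("mid",(344,198),(432.5,103))]: print(n,tri([(v[0],a),(v[1],b)]))
def ends(p,z,a,b): return onz(p,a,z),onz(p,b,z)
for z in(.045,.057): print("rails",z,onz(v[1],(280,51),z),onz(v[1],(345,51),z),onz(v[1],(283,215),z))
m=env.cut_out
```

```text
[array([ 0.4633, -0.171 ]), array([0.4344, 0.0155])] 0.18877043936536173 8.815638596365543
press [ 0.6496 -0.0669]
[array([ 0.4621, -0.1727]), array([0.4332, 0.012 ])] 0.18693141329774587 8.892783252278788
press [ 0.6483 -0.0692]
toe top [array([ 0.4705, -0.092 ,  0.069 ]), array([ 0.4738, -0.0965,  0.069 ])]
heel top c [ 0.5747 -0.0805  0.085 ]
bar far (array([0.4798, 0.1148, 0.0485]), [np.float64(0.00021190782946438848), np.float64(0.00021190782946428925)])
bar near (array([0.4954, 0.0119, 0.0477]), [np.float64(0.00013062795134005631), np.float64(0.00013062795133996264)])
mid (array([0.4876, 0.0634, 0.0482]), [np.float64(0.00018130950824380308), np.float64(0.00018130950824387016)])
rails 0.045 [ 0.4607 -0.1386  0.045 ] [ 0.4466 -0.059   0.045 ] [ 0.672 -0.105  0.045]
rails 0.057 [ 0.4624 -0.1368  0.057 ] [ 0.4487 -0.0594  0.057 ] [ 0.668  -0.1042  0.057 ]
```

```bash
cat >> h.py <<'E'
TH=np.radians(8.8); O=np.array([.649,-.068,0]); P=np.array([[np.cos(TH),-np.sin(TH),0],[np.sin(TH),np.cos(TH),0],[0,0,1]])
def w(x,y,z): return O+P@np.array([x,y,z])
def loc(X): return P.T@(np.array(X)-O)
E
python3 - <<'E'
from h import *
np.set_printoptions(precision=4,suppress=True)
R=Rz(np.pi+TH)
env.grab(); print(env.get_state()["grip_width"])
env.reach(w(-.208,0,.16),R)
print(env.movel(w(-.208,0,.057),v=.12,contact_N=8))
s=env.get_state(); print(loc(s["position"]),s["contact_force"])
for tgt,N,v in[(-.125,10,.06),(-.09,12,.02)]:
    print(env.movel(w(tgt,0,.057),v=v,contact_N=N)); s=env.get_state(); print(loc(s["position"]),s["contact_force"],s["clock"])
q=cam("wrist"); cv2.imwrite("pics/p0.png",q["img"])
E
```

```text
0.002047412776939119
False
[-0.2075 -0.0002  0.0575] [0.5081 0.5173 0.5393]
False
[-0.1251 -0.      0.057 ] [ 0.5165  0.5189 -0.5464] 9.5833
True
[-0.108   0.0002  0.0565] [-0.1662 -0.3855  0.8149] 10.5667
```

View pics/p0.png

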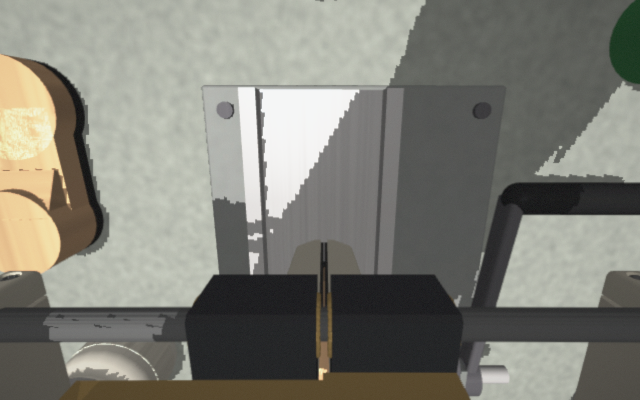

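p0 shows the fingertips at about (323,245) against the toe in the channel, and contact stopped the push near the expected home position. I'll push again to confirm it's fully home, then retract and look.

Run:
```python
from h import *
np.set_printoptions(precision=4,suppress=True)
for N in(15,20):
    print(env.movel(w(-.085,0,.057),v=.02,contact_N=N)); s=env.get_state(); print(loc(s["position"]),s["contact_force"],s["clock"])
env.movel(w(-.14,0,.057),v=.08); env.movel(w(-.20,0,.20),v=.15)
R=Rz(np.pi+TH)
env.reach(w(-.15,.02,.30),R)
q=cam("wrist"); cv2.imwrite("pics/p1.png",cv2.resize(q["img"][130:330,150:420],None,fx=2.5,fy=2.5))
import pickle; pickle.dump(q,open("p1.pkl","wb")); m=env.cut_out(q,"sole")
for d in m[:4]: ys,xs=np.nonzero(d["mask"]); i=ys.argmin(); print(d["conf"],d["uv"],xs.mean(),ys.min(),xs[ys==ys.min()].mean(),loc(onz(q,(xs[ys==ys.min()].mean(),ys.min()),.069)))
print(env.get_state()["clock"])
```

```text
True
[-0.1081  0.0005  0.0559] [-1.5499  0.0659  1.2517] 11.0083
True
[-0.1082  0.0008  0.0553] [-2.018  -0.595   0.4351] 11.425
0.82 [173.4, 16.0] 172.50715746421267 0 160.0 [-0.3423 -0.1551  0.069 ]
0.75 [491.2, 99.1] 492.28848728246317 63 524.0 [-0.2804  0.2461  0.069 ]
0.72 [305.2, 42.0] 305.6415043290043 0 304.5 [-0.3429 -0.0002  0.069 ]
0.71 [307.3, 230.3] 305.6377358490566 209 305.5 [-0.1085 -0.0026  0.069 ]
13.7833
```

View pics/p1.png

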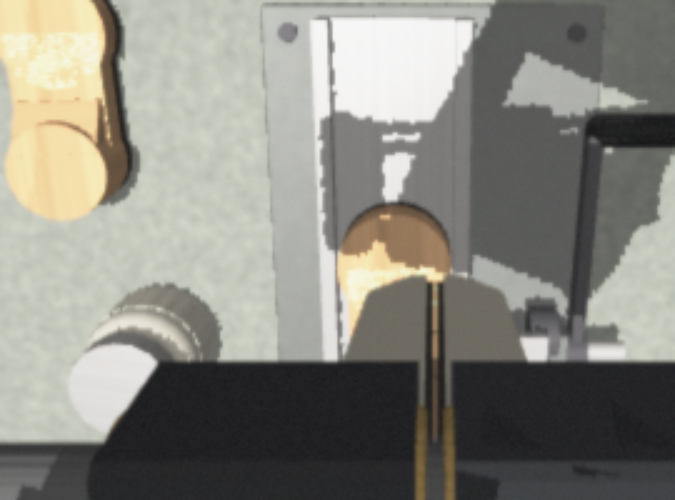

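p1 shows the toe end at crop (393,205), the table's front edge at crop row 18 (x about 330–472), and the bar at (635,130). I'll check the toe-to-front-edge distance, which should be 97 mm at home.

Run:
```python
from h import *
import pickle
np.set_printoptions(precision=4,suppress=True)
q=pickle.load(open("p1.pkl","rb"))
f=lambda u,v,z: loc(onz(q,(150+u/2.5,130+v/2.5),z))
print("front",f(400,17,.045),f(400,19,.045),"base front",f(270,4,.01),f(600,8,.01))
print("toe bottom",f(393,201,.045),f(393,204,.045),"toe top",f(393,215,.069))
e=cv2.cvtColor(q["img"],6)[205:222,300:314]; print(e.mean(1).round())
print(cv2.cvtColor(q["img"],6)[130:142,290:310].mean(1).round())
v=pickle.load(open("v.pkl","rb"))
# finger half width check: toe-end before push
```

```text
front [-0.1971  0.0032  0.045 ] [-0.1961  0.0031  0.045 ] base front [-0.2015 -0.0695  0.01  ] [-0.1996  0.1117  0.01  ]
toe bottom [-0.0993 -0.0017  0.045 ] [-0.0976 -0.0017  0.045 ] toe top [-0.0991 -0.0005  0.069 ]
[188. 189. 181. 170. 164. 130.  77.  70.  87.  93. 104. 137. 134. 124.
 122. 123. 122.]
[193. 153. 161. 184. 190. 187. 177. 226. 244. 246. 246. 246.]
```

The gap is about 97.5 mm (-0.197 to -0.0995), so the sole is home. Next I'll grip the crossbar from above.

Run:
```python
from h import *
import pickle
np.set_printoptions(precision=4,suppress=True)
R=Rz(TH+np.pi/2)
print("bar loc",loc([.4876,.0634,.0482]))
bx=-.138
env.gripper_open()
env.reach(w(bx,.154,.15),R)
q=cam("wrist"); print("bar net",[(np.round(d["uv"]),d["conf"],loc(onz(q,d["uv"],.05))) for d in env.spot_point(q,"grip_bar")[:2]])
print(env.movel(w(bx,.154,.031),v=.1,contact_N=8))
s=env.get_state();f0=np.array(s["contact_force"])
env.grab(); env.wait(.3)
s=env.get_state(); print(loc(s["position"]),s["grip_width"],s["grip_force"],P.T@s["contact_force"],P.T@f0,s["clock"])
cv2.imwrite("pics/g.png",cam("wrist")["img"])
```

```text
bar loc [-0.1394  0.1545  0.0482]
bar net [(array([322., 203.]), 0.72, array([-0.1396,  0.1562,  0.05  ]))]
False
[-0.1387  0.1541  0.0308] 0.18387056540063626 30.00301033258438 [-5.5356  0.7171  0.9599] [ 0.1805 -0.6066  0.0273] 19.7833
```

View pics/g.png

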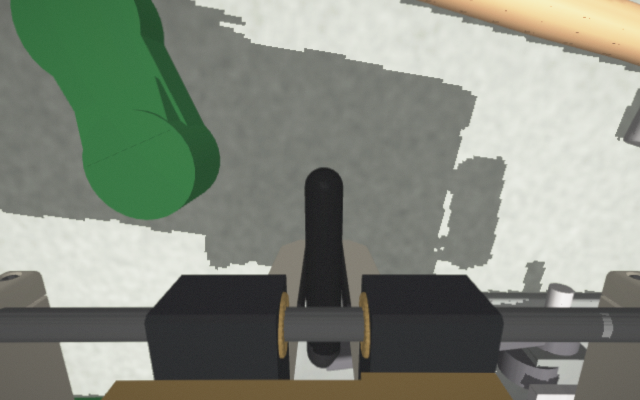

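The grip picture shows the bar (323,170–360) between both pads, and the width of 17 mm matches. Now I'll turn the lever along its arc, correcting for radial force.

Run:
```python
from h import *
np.set_printoptions(precision=4,suppress=True)
r=.14; off=.0174; cx=-.0007
for a in np.linspace(.145,np.pi/2,16)[1:]:
    u=np.array([-np.cos(a),0,np.sin(a)]); t=np.array([np.sin(a),0,np.cos(a)])
    env.movel(w(*(np.array([cx,.1541,.028-off])+r*u)),v=.08)
    s=env.get_state(); F=P.T@np.array(s["contact_force"]); Fr,Ft=F@u,F@t
    print(round(a,3),loc(s["position"]),"Fr %.1f Ft %.1f Fy %.1f"%(Fr,Ft,F[1]),"r %.4f w %.3f"%(r,s["grip_width"]))
    r+=np.clip(.0001*Fr,-.0007,.0007)
    if np.linalg.norm(F)>35: print("STOP");break
print(s["clock"])
q=cam("wrist"); cv2.imwrite("pics/e_w.png",q["img"])
q=cam("scene"); cv2.imwrite("pics/e_s.png",cv2.resize(q["img"][140:270,230:400],None,fx=4,fy=4,interpolation=2))
```

```text
0.24 [-0.1358  0.154   0.0445] Fr -0.9 Ft 1.0 Fy -0.7 r 0.1400 w 0.185
0.335 [-0.1321  0.154   0.0567] Fr -4.9 Ft -0.3 Fy -1.5 r 0.1399 w 0.186
0.43 [-0.1272  0.154   0.0684] Fr -5.6 Ft -0.7 Fy -3.1 r 0.1394 w 0.186
0.525 [-0.1212  0.154   0.0797] Fr -3.4 Ft -1.0 Fy -3.1 r 0.1389 w 0.186
0.62 [-0.1139  0.1541  0.0908] Fr -0.7 Ft -0.9 Fy -3.3 r 0.1385 w 0.184
0.715 [-0.1054  0.1541  0.1013] Fr -1.1 Ft -1.4 Fy -3.9 r 0.1385 w 0.184
0.81 [-0.0961  0.154   0.1108] Fr 0.3 Ft -1.6 Fy -4.5 r 0.1383 w 0.182
0.905 [-0.0863  0.154   0.1192] Fr -1.6 Ft -0.9 Fy -4.2 r 0.1384 w 0.187
1.0 [-0.0757  0.154   0.1267] Fr 0.7 Ft -1.7 Fy -4.8 r 0.1382 w 0.180
1.096 [-0.0644  0.154   0.1331] Fr -1.9 Ft -1.1 Fy -4.5 r 0.1383 w 0.185
1.191 [-0.0525  0.154   0.1385] Fr -0.4 Ft -2.4 Fy -5.4 r 0.1381 w 0.185
1.286 [-0.04    0.154   0.1428] Fr 0.8 Ft -2.7 Fy -5.1 r 0.1381 w 0.183
1.381 [-0.0273  0.1539  0.146 ] Fr 0.7 Ft -2.0 Fy -6.0 r 0.1381 w 0.184
1.476 [-0.0143  0.1539  0.1478] Fr -0.6 Ft -1.9 Fy -5.4 r 0.1382 w 0.182
1.571 [-0.0011  0.1539  0.1485] Fr 0.2 Ft -3.4 Fy -4.8 r 0.1381 w 0.184
24.575
```

View pics/e_s.png

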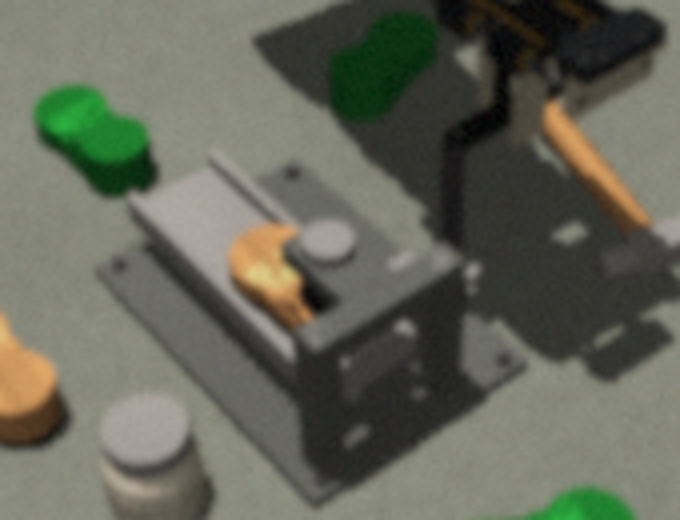

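The final view shows the lever upright (crop 455,130–250), held by the gripper, with the sole under the pad. I'll check the axle's x with a circle fit of the held path.

Run:
```python
import numpy as np
from scipy.optimize import least_squares
X=np.array([[-.1387,.0308],[-.1358,.0445],[-.1321,.0567],[-.1272,.0684],[-.1212,.0797],[-.1139,.0908],[-.1054,.1013],[-.0961,.1108],[-.0863,.1192],[-.0757,.1267],[-.0644,.1331],[-.0525,.1385],[-.04,.1428],[-.0273,.146],[-.0143,.1478],[-.0011,.1485]])
for k in(0,3):
  f=least_squares(lambda p:np.hypot(X[k:,0]-p[0],X[k:,1]-p[1])-.14,[0,.01]); print(f.x,np.abs(f.fun).max())
  f=least_squares(lambda p:np.hypot(X[k:,0]-p[0],X[k:,1]-p[1])-p[2],[0,.01,.14]); print(f.x,np.abs(f.fun).max())
from h import *
s=env.get_state(); print(loc(s["position"]),P.T@s["contact_force"],s["grip_force"])
q=cam("scene")
for l in("lever_pivot","grip_bar"): print(l,[(d["uv"],d["conf"]) for d in env.spot_point(q,l)[:2]])
```

```text
[-0.00058361  0.00850938] 9.6427586331993e-05
[-0.00071841  0.00866737  0.1398097 ] 7.688702695421434e-05
[-0.00063348  0.00848449] 7.719180935455983e-05
[-0.00047926  0.0082421   0.14027084] 7.370591377056646e-05
[-0.00124982  0.15385834  0.14853162] [-3.20551118 -5.79975639  0.45488045] 30.002205669879913
lever_pivot [([353.8, 208.1], 0.69)]
grip_bar [([357.1, 167.3], 0.68), ([321.5, 230.2], 0.18)]
```

The fit gives radius 0.140 m, residual under 0.1 mm and axle x = -0.6 mm. That puts the lever within 0.3° of upright with the grip holding at 30 N.

```bash
python3 -c "
from bench import env
print(env.get_state()['clock'],env.job_done())"
```

```text
the job is handed in; nothing more can be done
24.825 None
```

The sole is home against the back stop and pressed under the pad; I handed in at 24.8 s with the lever held within about 0.3° of upright, though after lifting I only checked the sole in the scene view.

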